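# Nudge the fixture plate onto its locating pins

## Robot

A 6-joint arm with a two-finger parallel gripper is mounted at the origin on a cart in front of the work surface, level with it; the furniture and walls round the work are solid. World frame = base frame: x ahead of the robot, y to its left, z up, the work surface at z = 0. Lengths are in mm, angles in rad, forces in N, time in s.
With the tool pointing down it reaches from about 350 to 725 mm from the base axis. Payload 4.3 kg.
Tool frame: the origin (TCP) lies at the very end of the fingers, on their centre line; the grasp point (between the pads) lies 19 mm behind it; z points along the fingers, x is the direction in which the jaws open and shut, and the axes are right-handed (so a half turn about z gives the same grasp; the last joint's range is limited). The gripper opens to 85 mm and grips with 20 to 120 N. Pads are 22 mm wide; open, the fingers measure 114 mm over their backs; the gripper's body (76 mm by 85 mm) begins 54 mm behind the grasp point. The pads swing forward as they close: fully open they stand 13 mm farther back than shut.
Start: joints at [-1.397, 0.377, 0.081, 1.274, 0, 1.46], TCP at [161.013, -552.034, 231.329] pointing down, gripper open.
Joint ranges: [-2.72, 2.72], [-0.84, 1.66], [-1.02, 1.22], [-1.77, 2.12], [-1.37, 1.28], [-3.14, 3.14]. Speed limits (rad/s): [2.57, 2.57, 3.14, 3.14, 3.14, 3.14].

## Interface

Orientations are given as a unit quaternion [x, y, z, w].
In Python, from bench import robot gives the robot as it stands.
- The arm moves only by the tool send_rows, never from a script. Its argument "moves" is a list of rows, each a list of 7 numbers: the shift along the tool's x, y, z in units of 25 mm (1.0 is 25 mm), then the turn, a rotation vector about the tool's x, y, z in units of 6 degrees (1.0 is 6 degrees), then the finger opening in mm, from 0 to 85.4. In form: [[dx, dy, dz, rx, ry, rz, hand], ...]. A call has 1 to 5 rows; each row is the pose to reach, as a shift and turn from the pose measured when the call began, along the tool's axes at that moment; what a row does not reach only later rows make up. A row lasts 1/8 s, in which the tool goes at most 62.5 mm and 10.7 degrees, less where a joint would pass 70% of its speed; a pose out of reach is approached as far as the arm can. A call with a gripper value outside its range is refused whole. The fingers move at their own pace and stop on an object; "force" is the grip in N (left out, the last holds). Time passes only in rows, so rows that repeat a pose let the fingers close. It gives the time, the measured TCP pose, the force and the opening at its end, in the units of the state.
- robot.sense(): the state, without advancing time (a new reading comes with each control period).
- robot.read_camera(name): name is "side" or "top"; returns a dict with "image" (420x560x3 uint8, red, green, blue), "range_z" (420x560 float32, mm along the optical axis (not along the pixel's ray), 0 where there is no reading), "fx", "fy", "cx", "cy" (pixels), "rvec" (rotation vector, rad) and "tvec" (3), from world to camera coordinates, as OpenCV has them. Camera axes: x right, y down, z forward; pixel columns grow to the right and rows downward; lengths in mm; the calibration is good to about 2 mm. A picture is of the moment at which its call begins.
- robot.job_done(): hands the job in, once; it reports no verdict.
The state is a dict: "time_s": time; "joint_pos": joint angles; "qd": joint speeds; "joint_torque": joint torques, N m; "eef_pos": TCP position; "tcp_rot": TCP orientation; "force": force on the tool from outside, world axes, zero at the start; "moment": the same for the moment, N m; "opening": finger opening in mm.
Only numpy, scipy, OpenCV 4.12 (cv2) and the standard library are available. Lean on these libraries where they do the work, as an engineer would, in place of code of your own. Each camera call takes 0.05 s, during which the arm holds its last target. There are 200 camera calls.

## Task

The aluminium fixture plate is lying askew on top of the two locating pins of its dark steel base. Without gripping or lifting it, push it sideways with the fingertips, square against the fence and along it, until both of its holes drop over the two pins and it lies flat on the base. Leave the gauge block, the knob cap and the marker where they are, and take the hand away.

Things in the scene. Friction and masses are not known exactly. Their poses are not given: they have to be found in the camera images.
- pin_base: Dark steel base fixed on the bench: slab 10 mm thick, from x = -70 to +56 mm and y = -105 to +105 mm about its origin, which is at bench height midway between the two pins. Its x points away from the robot, towards the fence; the base is turned up to 0.45 rad either way. A plate pushed square against the fence has its holes in line with the pins (1 mm beyond centre, within the play)
- fixture_plate: Loose aluminium plate 84 (x) x 144 (y) x 8 mm, 0.3 kg, four 2 mm buttons on top; origin at the centre of its underside. Starts on the pins' tips, the near edge drooping onto the base, 8-18 mm too near the robot, 12-25 mm too far right, turned up to 0.1 rad. A few newtons push it. Seated: origin 10 mm above the bench at the base's origin, axes along the base's
- hole_left (a point): centre of the plate's round hole, 13.5 mm diameter, right through, at the plate's underside; 40 mm along the plate's +y from its centre. It belongs on pin_left
- hole_right (a point): centre of the plate's slot, 13.5 mm (plate's x) x 19 mm (plate's y), right through, at the plate's underside; 40 mm along the plate's -y from its centre. It belongs on pin_right
- pin_left (a point): foot of the base's left (+y) pin, on the slab's top (10 mm above the bench), at y = +40 mm of the base: round-nosed (hemispherical), 11 mm diameter, 6 mm tall
- pin_right (a point): foot of the base's right pin, on the slab's top, at y = -40 mm of the base: same shape
- gauge: bystander: notched aluminium gauge block 25 x 60 x 16 mm, standing left of the base; origin under its centre. Leave alone
- knob_cap: bystander: small round grey knob cap 23 mm diameter, 16 mm tall, left of the base; origin under its centre. Leave alone
- pen: bystander: white marker pen with a black cap, 130 mm long, 17 mm tall, lying right of the base; origin under its centre. Leave alone
- fence (a point): middle of the near face of the fence, at the slab's top, 43 mm along the base's x: a straight steel bar 190 mm long (along the base's y), 12 mm thick, 22 mm above the slab's top. A plate that comes up skew may bind on a corner with 10 N or so: push its lagging end again
Not all that is in view belongs to the job. What is meant by the fixture_plate is not yellow, and is the larger of those in its own colour.

How it is judged (in metres and radians):
At the end, for the whole second after the job is handed in: The round hole is over the left pin (within 3 mm) and the slot over the right pin (within 4 mm), the plate's underside is within 1.5 mm of the base's top at both holes and flat within 0.03 rad, at rest; the gauge block, knob cap and marker are within 15 mm of where they stood (horizontal distance between hole_left and pin_left below 0.003 m and horizontal distance between hole_right and pin_right below 0.004 m and z of hole_left in the frame of pin_left below 0.0015 m and z of hole_right in the frame of pin_right below 0.0015 m and angle between fixture_plate's own z axis and vertical below 0.03 rad and linear speed of fixture_plate below 0.01 m/s and distance of each of gauge, knob_cap, pen from where it was at the start of the episode below 0.015 m); the robot touches nothing.
It fails at once if the plate is lifted off the base (its centre more than 15 mm above the base's top) (z of fixture_plate in the frame of pin_base above 0.025 m).
It fails at once if the plate is tipped up (more than 0.35 rad) (angle between fixture_plate's own z axis and vertical above 0.35 rad).
It fails at once if the gauge block is disturbed (moved more than 15 mm) (distance of gauge from where it was at the start of the episode above 0.015 m).
It fails at once if the knob cap is disturbed (moved more than 15 mm) (distance of knob_cap from where it was at the start of the episode above 0.015 m).
It fails at once if the marker is disturbed (moved more than 15 mm) (distance of pen from where it was at the start of the episode above 0.015 m).
It also fails if it takes over 48 s, if anything falls off the work surface, if the arm or the gripper's body presses on something with over 40 N, if the wrist force passes 120 N, or if a joint passes its speed limit or range.

## Working session

There is one attempt and no reset: what is moved stays moved. The work goes in short steps, Python scripts to look and compute and a tool call to move; the robot and the scene stay as the last step left them, time stands still between calls to the robot, and variables do not carry over. Pictures are saved under pics/ and viewed, about 8 in all and at most 12, crops included, and the job is handed in when it is done.

Besides the shell and the picture viewer there is one more tool, called after "Emit:" as a command line: name --pt "numbers of a row" for each row, then --argument value for the rest. send_rows: Moves the arm, as the interface text tells. Its arguments: {"type":"object","properties":{"moves":{"type":"array","items":{"type":"array","items":{"type":"number"}}},"force":{"type":"number"}},"required":["moves"]}

```bash
mkdir -p pics
cat > h.py <<'E'
import numpy as np, cv2
from bench import robot
def cam(n):
    c=robot.read_camera(n); c['R']=cv2.Rodrigues(np.array(c['rvec'],float))[0]; c['t']=np.array(c['tvec'],float).ravel(); return c
def save(c,f,crop=None,s=1):
    im=c['image'][:,:,::-1]
    if crop: x0,y0,x1,y1=crop; im=im[y0:y1,x0:x1]
    cv2.imwrite('pics/'+f,cv2.resize(im,None,fx=s,fy=s,interpolation=cv2.INTER_CUBIC))
def ray(c,u,v): return c['R'].T@np.array([(u-c['cx'])/c['fx'],(v-c['cy'])/c['fy'],1.])
def atz(c,u,v,z):
    o=-c['R'].T@c['t']; d=ray(c,u,v); return o+d*(z-o[2])/d[2]
def dep(c,u,v):
    o=-c['R'].T@c['t']; return o+ray(c,u,v)*float(c['range_z'][int(round(v)),int(round(u))])
def px(c,p):
    q=c['R']@np.array(p,float)+c['t']; return q[0]/q[2]*c['fx']+c['cx'],q[1]/q[2]*c['fy']+c['cy']
E
python3 - <<'E'
from h import *
np.set_printoptions(precision=3,suppress=True)
for n in('top','side'):
    c=cam(n); save(c,n+'0.png',s=1.4); print(n,c['fx'],-c['R'].T@c['t'])
print(robot.sense())
E
```

```text
top 487.1172788110062 [ 386.235   41.23  1308.251]
side 494.33733388802153 [325.87  886.952 669.53 ]
{'time_s': 0.1, 'joint_pos': array([-1.397,  0.378,  0.08 ,  1.274, -0.   ,  1.461]), 'qd': array([-0.002, -0.001,  0.003, -0.001,  0.002,  0.001]), 'joint_torque': array([  0.001, -46.469,  27.058,   0.012,  -0.   ,  -0.   ]), 'eef_pos': array([ 160.897, -551.414,  230.447]), 'tcp_rot': array([ 0.8  , -0.6  , -0.001, -0.001]), 'force': array([0.591, 0.22 , 0.262]), 'moment': array([ 0.016,  0.005, -0.014]), 'opening': 85.32207050903234}
```

View pics/top0.png

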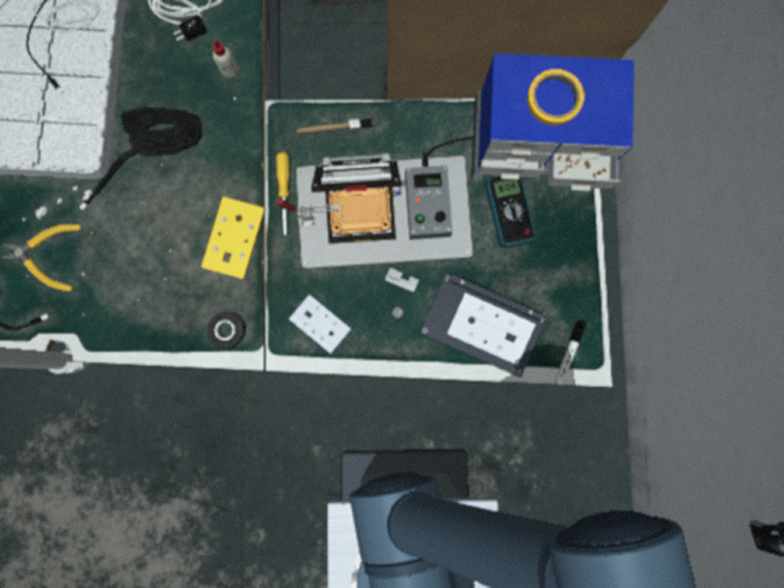

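View pics/side0.png

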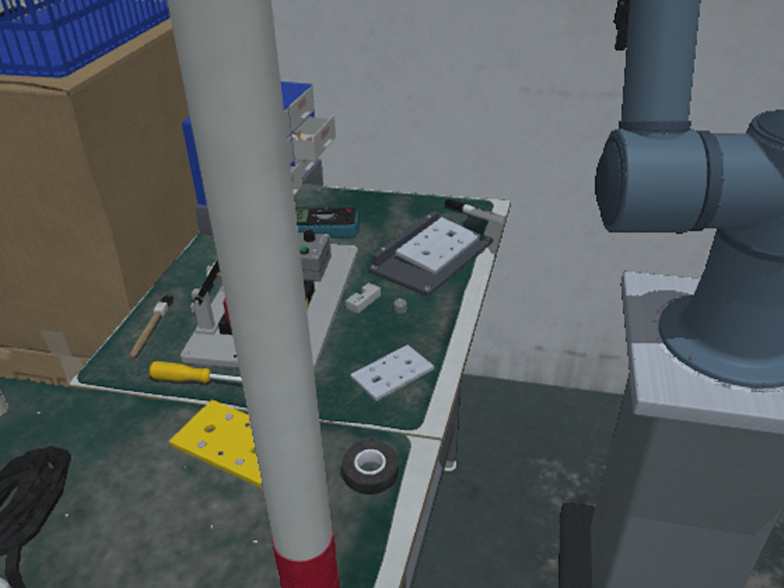

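Plates that could be meant, by pixel in the top picture (1.4x): yellow (232,237), small grey one (320,323), larger grey one on the dark base (492,327). I choose the last, which is grey, larger and on the base. The fence is the bar at the upper-right edge of the base. The knob cap is at (398,312), the gauge at (402,279) and the pen at (572,350). Next is a close crop to check.

Run:
```python
from h import *
c=cam('top'); save(c,'top1.png',(290,190,400,272),7.2)
c=cam('side'); save(c,'side1.png',(255,135,365,217),7.2)
```

```text
(no output)
```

View pics/top1.png

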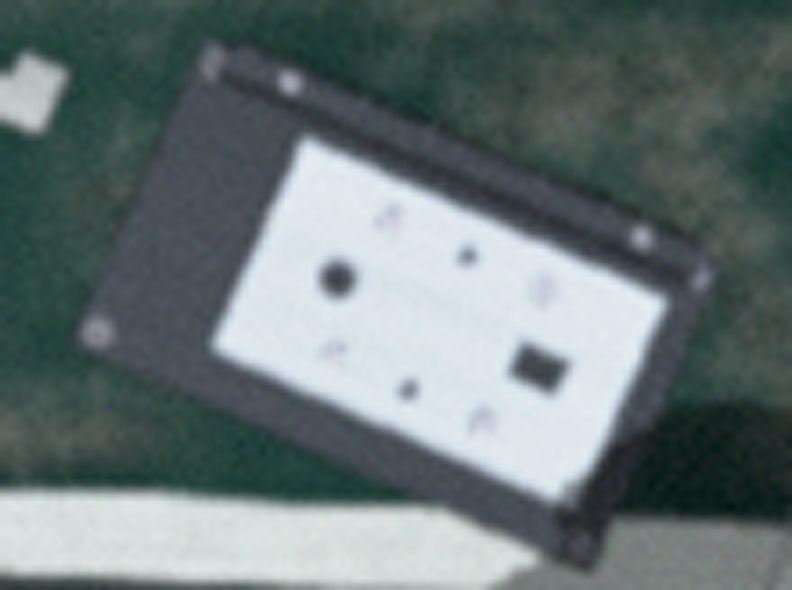

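View pics/side1.png

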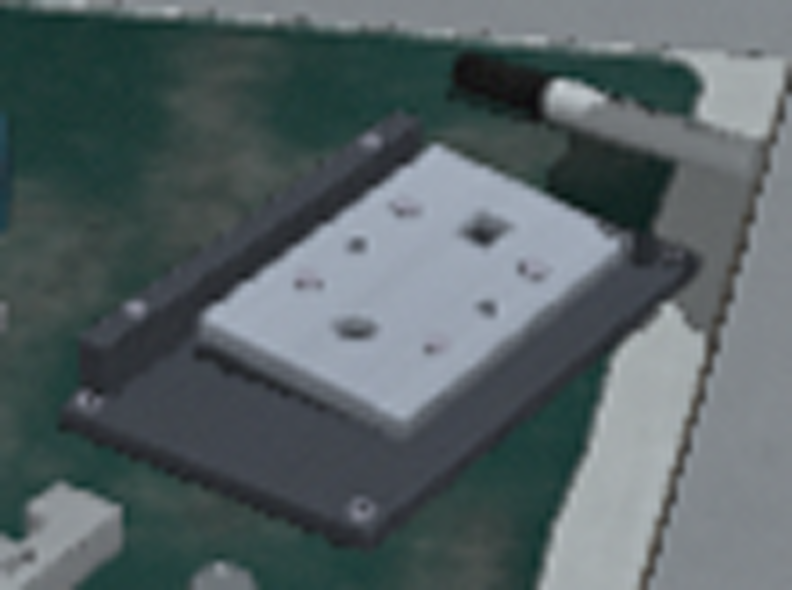

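The choice is confirmed: a grey plate with a round hole (338,279) and a slot (540,368), on the dark base with the fence at upper right. The pen is just right of the base. Next I compute poses from the corners and holes.

```bash
cat > m.py <<'E'
from h import *
np.set_printoptions(precision=1,suppress=True)
c=cam('top')
def P(u,v,z): return atz(c,290+(u+.5)/7.2-.5,190+(v+.5)/7.2-.5,z)
NL,NR=P(82,335,10),P(595,570,10)
FL,FR=P(213,42,21),P(716,262,21)
pl={k:P(*v) for k,v in dict(hole=(338,279,23),slot=(540,368,23),fl=(303,138,25),fr=(668,297,25),nr=(565,505,20),nl=(212,350,20)).items()}
d=NL-NR; yaw=np.arctan2(-d[0],d[1]); print('len',np.hypot(*d[:2]),'yaw',yaw)
X=np.array([np.cos(yaw),np.sin(yaw),0]);Y=np.array([-np.sin(yaw),np.cos(yaw),0])
O=(NL+NR)/2+70*X; O[2]=0
d2=FL-FR; print('far len',np.hypot(*d2[:2]),'yaw',np.arctan2(-d2[0],d2[1]),'fl',(FL-O)@X,(FL-O)@Y,'fr',(FR-O)@X,(FR-O)@Y)
print('O',O)
for k,p in pl.items(): print(k,p,'base',np.array([(p-O)@X,(p-O)@Y]))
E
cat >> m.py <<'E'
s=pl['hole']-pl['slot'];print('plate yaw rel',np.arctan2(-s@X,s@Y),np.hypot(*s[:2]))
o=cam('side')
for k,p in dict(O10=O+[0,0,10],nl=O-70*X+105*Y+[0,0,10],nr=O-70*X-105*Y+[0,0,10],fl=O+56*X+105*Y+[0,0,10]).items():
    u,v=px(o,p); print(k,(u-255)*7.2,(v-135)*7.2)
print('R',robot.sense()['tcp_rot'])
E
python3 m.py
```

```text
len 207.0397149741544 yaw -0.4469036169207116
far len 201.65374563516937 yaw -0.4337721921307495 fl 48.44331685980016 104.46867366230893 fr 51.091241753838176 -97.16768620973679
O [ 485.  -149.1    0. ]
hole [ 484.9 -119.3   23. ] base [-13.   26.8]
slot [ 451.  -192.3   23. ] base [-12.  -53.6]
fl [ 537.  -107.7   25. ] base [29.  59.8]
fr [ 476.2 -239.8   25. ] base [ 31.2 -85.6]
nr [ 401.  -200.2   20. ] base [-53.7 -82.4]
nl [459.7 -72.6  20. ] base [-55.9  58. ]
plate yaw rel 0.012599750322257217 80.4701978328801
O10 367.4601166613791 310.2357790267666
nl 358.8785202194883 521.8660750881154
nr 698.4521389293512 244.5698377841233
fl 51.254592979148356 392.84621702390865
R [ 0.8 -0.6 -0.  -0. ]
```

```bash
cat >> h.py <<'E'
from scipy.spatial.transform import Rotation as Ro
YAW=-.445; O=np.array([485.,-149.,0]); X=np.array([np.cos(YAW),np.sin(YAW),0]); Y=np.array([-np.sin(YAW),np.cos(YAW),0]); Z=np.array([0,0,1.])
np.set_printoptions(precision=3,suppress=True)
def go(bx,by,z,rel=0.):
    """units to reach base-frame (bx,by), height z, tool x along -Y turned by rel"""
    s=robot.sense(); R=Ro.from_quat(s['tcp_rot']); p=O+bx*X+by*Y+z*Z
    T=Ro.from_matrix(np.c_[-Y,-X,-Z]); T=Ro.from_rotvec([0,0,rel])*T
    print('shift',R.inv().apply(p-s['eef_pos'])/25,'turn',np.degrees((R.inv()*T).as_rotvec())/6)
def st():
    s=robot.sense(); d=s['eef_pos']-O
    print('t',s['time_s'],'base',d@X,d@Y,s['eef_pos'][2],'F base',s['force']@X,s['force']@Y,s['force'][2],'op',s['opening'])
E
python3 -c "
from h import *
go(-95,-13,100)"
```

```text
shift [-13.977 -13.772   5.25 ] turn [0.001 0.007 6.96 ]
```

Emit:
send_rows --pt "-14 -13.8 2 0 0 6.96 85" --pt "-14 -13.8 2 0 0 6.96 85" --pt "-14 -13.8 2 0 0 6.96 85" --pt "-14 -13.8 2 0 0 6.96 85" --pt "-14 -13.8 2 0 0 6.96 85"

```text
time_s: 0.92
eef_pos: [306.4, -282.6, 200.4]
tcp_rot: [-0.533, 0.846, -0.0, 0.0]
force: [1.0, -0.5, -0.4]
opening: 85.2
```

```bash
python3 -c "
from h import *
st();go(-95,-13,60)"
```

```text
t 0.925 base -103.69994636993616 -197.4216782090472 200.36861344208188 F base 1.1405725082704226 -0.02769325412895772 -0.38047167773308793 op 85.16630342629485
shift [-7.376 -0.328  5.617] turn [-0.007  0.003 -0.02 ]
```

Emit:
send_rows --pt "-7.4 -0.3 3 0 0 0 85" --pt "-7.4 -0.3 5.6 0 0 0 85" --pt "-7.4 -0.3 5.6 0 0 0 85" --pt "-7.4 -0.3 5.6 0 0 0 85" --pt "-7.4 -0.3 5.6 0 0 0 85"

```text
time_s: 1.55
eef_pos: [391.5, -116.0, 58.2]
tcp_rot: [-0.535, 0.845, 0.002, -0.001]
force: [-0.8, -0.4, -0.3]
opening: 85.1
```

```bash
python3 -c "
from h import *
st();go(-95,-13,20)
c=cam('side');save(c,'side2.png',(255,105,365,187),7.2)
s=robot.sense()['eef_pos']
for dz in (0,13):
  for dy in (-50,50):
    u,v=px(c,s+dy*Y+dz*Z);print(dz,dy,(u-255)*7.2,(v-105)*7.2)
"
```

```text
t 1.55 base -98.5926639378044 -10.50346867765064 58.197933143753644 F base -0.49947835109218947 -0.7354621538423807 -0.30116091057294614 op 85.06703168683627
shift [ 0.101 -0.151  1.527] turn [0.045 0.006 0.024]
0 -50 712.4542170011356 412.45138859165667
0 50 552.0405686888041 541.9853132140532
13 -50 715.2960247889079 378.69641245427266
13 50 553.9604376279004 507.1903616348216
```

View pics/side2.png

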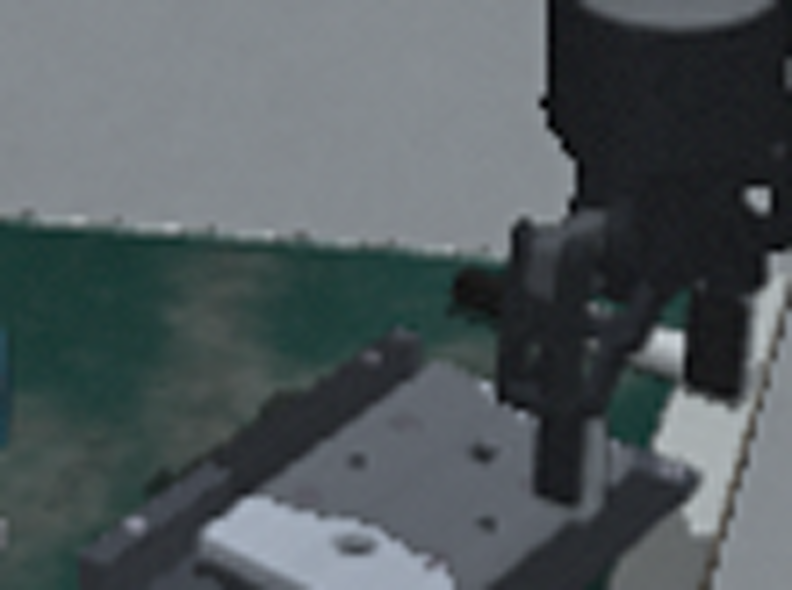

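The left fingertip is at (570,505) and the right one at (715,400), so the open tips sit about 11–13 mm above the TCP. Commanding TCP z near 1 mm puts the tips at about 13 mm.

Emit:
send_rows --pt "0.1 -0.1 1.5 0 0 0 85" --pt "0.1 -0.1 2.28 0 0 0 85" --pt "0.1 -0.1 2.28 0 0 0 85"

```text
time_s: 1.98
eef_pos: [392.8, -121.8, 2.5]
tcp_rot: [-0.533, 0.846, 0.001, -0.001]
force: [0.4, 0.3, -0.2]
opening: 85.2
```

```bash
python3 -c "
from h import *
st();go(-70,-13,1)"
```

```text
t 1.975 base -94.91333411886679 -15.101929713919377 2.472269640925489 F base 0.2518157822717759 0.47723004773654837 -0.19811040575440853 op 85.20396931831931
shift [-0.086 -0.997  0.056] turn [ 0.03  -0.004 -0.022]
```

Emit:
send_rows --pt "-0.1 -0.5 0.06 0 0 0 85" --pt "-0.1 -0.8 0.06 0 0 0 85" --pt "-0.1 -1.0 0.06 0 0 0 85" --pt "-0.1 -1.15 0.06 0 0 0 85" --pt "-0.1 -1.3 0.06 0 0 0 85"

```text
time_s: 2.6
eef_pos: [422.0, -132.8, 0.6]
tcp_rot: [-0.533, 0.846, 0.003, -0.002]
force: [-4.4, 1.6, 2.2]
opening: 84.6
```

```bash
python3 -c "
from h import *
st();go(-55,-13,1)"
```

```text
t 2.6 base -63.86454017644767 -12.520636146789716 0.6305028089692334 F base -4.6946412047027986 -0.4808982630937442 2.218554486089341 op 84.63027363636225
shift [ 0.018 -0.355 -0.017] turn [ 0.058 -0.001 -0.018]
```

Emit:
send_rows --pt "0 -0.1 -0.03 0 0 0 85" --pt "0 -0.2 -0.03 0 0 0 85" --pt "0 -0.28 -0.03 0 0 0 85" --pt "0 -0.36 -0.03 0 0 0 85"

```text
time_s: 3.1
eef_pos: [429.3, -136.4, 1.1]
tcp_rot: [-0.533, 0.846, 0.003, -0.002]
force: [-5.8, 2.1, 1.3]
opening: 85.0
```

```bash
python3 -c "
from h import *
st();go(-51,-13,1)"
```

```text
t 3.1 base -55.693729310648095 -12.61483892758915 1.0980213199368802 F base -6.169380011683781 -0.6310038364531586 1.3302428692888932 op 85.0446468575826
shift [ 0.015 -0.188  0.002] turn [ 0.074 -0.004 -0.017]
```

Emit:
send_rows --pt "0 -0.07 0 0 0 0 85" --pt "0 -0.14 0 0 0 0 85" --pt "0 -0.18 0 0 0 0 85"

```text
time_s: 3.48
eef_pos: [429.5, -136.5, 0.4]
tcp_rot: [-0.533, 0.846, 0.006, -0.004]
force: [-11.4, 4.5, 9.2]
opening: 84.9
```

```bash
python3 -c "
from h import *
st();go(-49,-13,1)"
```

```text
t 3.475 base -55.53341485089252 -12.59644712732537 0.3657149275117476 F base -12.212435501020337 -0.7959241435258082 9.23391195551457 op 84.87972207105953
shift [ 0.016 -0.261 -0.029] turn [ 0.146 -0.006 -0.012]
```

```bash
python3 -c "
from h import *
c=cam('side');a=cv2.resize(c['image'][135:217,255:365,::-1],None,fx=7.2,fy=7.2,interpolation=cv2.INTER_CUBIC)
save(c,'side3.png',(255,135,365,217),7.2)
c=cam('top');save(c,'top3.png',(290,190,400,272),7.2)"
```

```text
(no output)
```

View pics/side3.png

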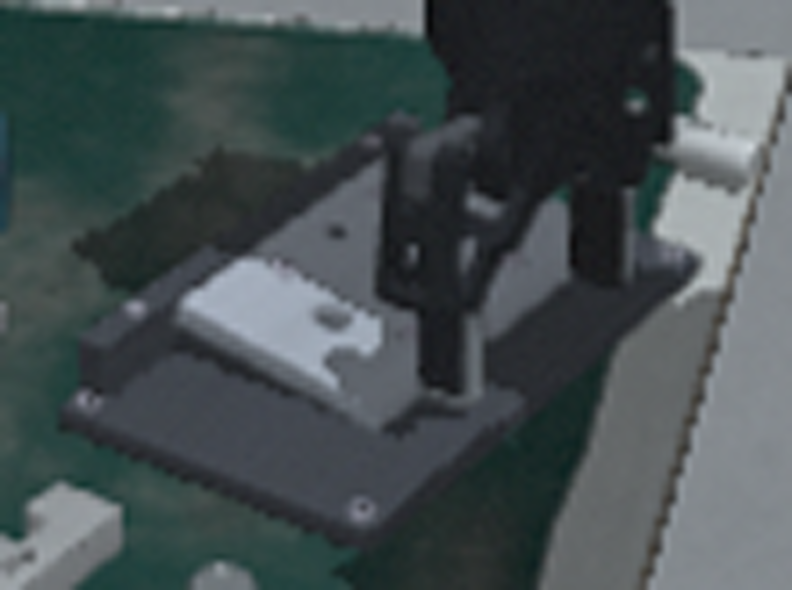

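The plate has moved towards the fence, its far-left corner now at (180,310) against (200,325) before. I compute the remaining gap numerically.

```bash
python3 -c "
from h import *
c=cam('side')
f=lambda u,v,z:(lambda d:np.array([d@X,d@Y]))(atz(c,255+(u+.5)/7.2-.5,135+(v+.5)/7.2-.5,z)-O)
print('corner before top',f(200,325,28),'now',f(182,308,28),f(182,308,30),'slab nl',f(365,532,10),'fl',f(63,405,10),'nr',f(697,258,10),'fence end near top',f(107,352,32),f(80,340,32),'fence bot',f(108,392,10))
print('nl now',f(375,425,18),'hole',f(333,318,22))
"
```

```text
corner before top [26.125 63.183] now [37.527 58.193] [35.572 60.713] slab nl [-72.717 107.63 ] fl [ 50.457 107.377] nr [-72.445 -97.912] fence end near top [37.155 99.511] [48.978 99.009] fence bot [43.148 92.324]
nl now [-47.331  65.736] hole [-2.05  25.602]
```

View pics/top3.png

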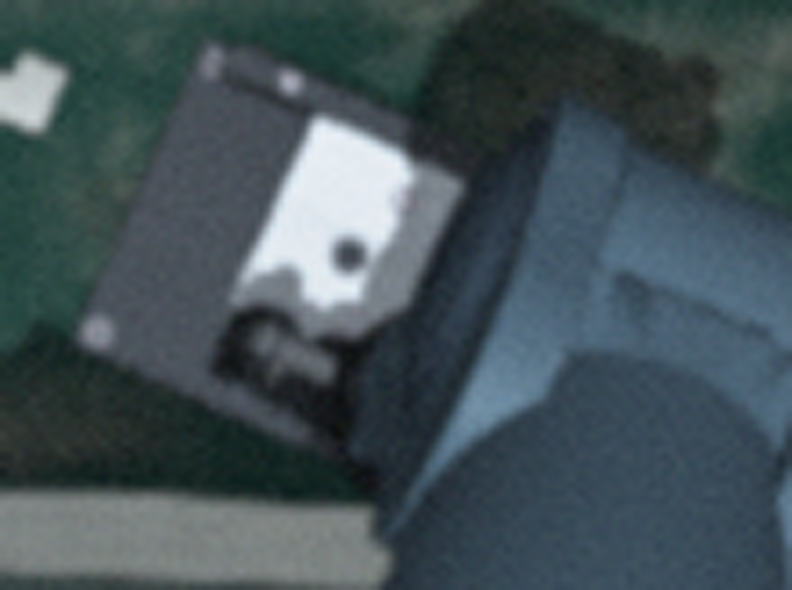

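Side-view base corners sit about 2.5 mm nearer than my origin, so the stall at TCP x = -55.5 fits contact with the fence. The hole has moved to (348,256) in the top view. Now I back off and go round to the right end.

Emit:
send_rows --pt "0 0.8 0 0 0 0 85" --pt "0 1.2 -1 0 0 0 85" --pt "0 1.2 -3 -0.1 0 0 0" --pt "2.5 0 -3 -0.1 0 0 0" --pt "3.9 -2.1 -3 -0.1 0 0 0"

```text
time_s: 4.25
eef_pos: [433.7, -243.9, 76.3]
tcp_rot: [-0.533, 0.846, 0.009, -0.006]
force: [1.3, 0.1, -0.4]
opening: 31.7
```

```bash
python3 -c "
from h import *
st();go(-2,-111,30)
c=cam('top')
for u,v in((582,320),(562,382)):
  d=atz(c,u/1.4,v/1.4,10)-O;print('pen',d@X,d@Y)
save(c,'top4.png',(290,190,400,272),7.2)"
```

```text
t 4.25 base -5.478038693471357 -107.70463208293646 76.30690922403258 F base 1.1221381547413158 0.6959607812219563 -0.3619475284790441 op 31.66554914014698
shift [ 0.129 -0.179  1.849] turn [ 0.207 -0.014 -0.012]
pen 76.06279877053467 -166.86125342329308
pen -47.950747868436316 -178.0076162060651
```

Emit:
send_rows --pt "0.13 -0.18 0.5 0.2 0 0 0" --pt "0.13 -0.18 1.0 0.2 0 0 0" --pt "0.13 -0.18 1.5 0.2 0 0 0" --pt "0.13 -0.18 1.85 0.2 0 0 0" --force 80

```text
time_s: 4.8
eef_pos: [440.8, -256.4, 29.1]
tcp_rot: [-0.532, 0.847, -0.004, -0.001]
force: [0.7, 0.2, 0.0]
opening: -0.2
```

```bash
python3 -c "
from h import *
st();go(-2,-111,13.5)"
```

```text
t 4.8 base 6.363129465086185 -115.95284755196978 29.084301887430573 F base 0.5697722588700513 0.49411337786213483 0.01632683732683622 op -0.1960281170090116
shift [-0.2   0.34  0.62] turn [-0.064 -0.056 -0.044]
```

View pics/top4.png

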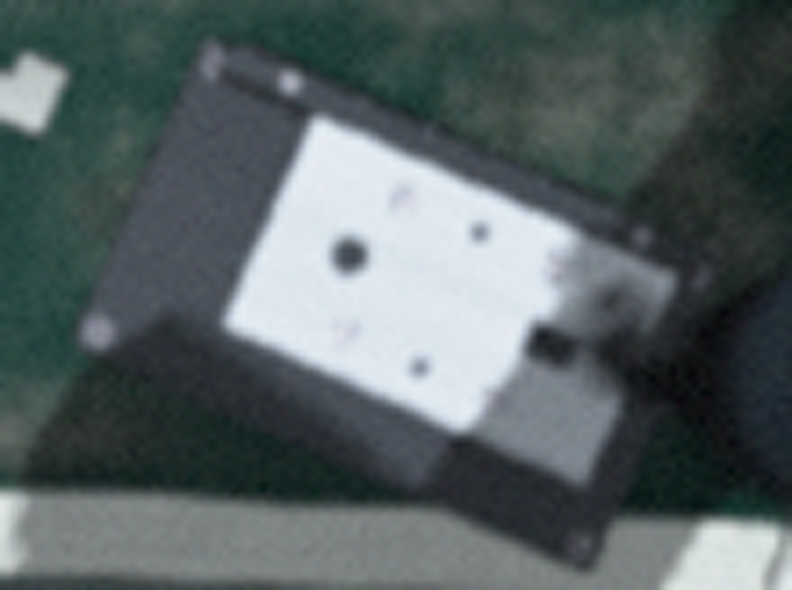

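The plate now lies square along the fence: hole (348,256), slot (553,345). I descend and push left along the fence.

Emit:
send_rows --pt "-0.2 0.34 0.4 0 0 0 0" --pt "-0.2 0.34 0.61 0 0 0 0" --pt "-0.3 0.32 0.61 0 0 0 0" --pt "-0.4 0.3 0.61 0 0 0 0"

```text
time_s: 5.3
eef_pos: [439.1, -244.5, 14.1]
tcp_rot: [-0.532, 0.847, -0.005, -0.0]
force: [-0.4, -0.1, 0.7]
opening: 0.3
```

```bash
python3 -c "
from h import *
st();go(-2,-96,13.5)"
```

```text
t 5.3 base -0.34518048289796927 -105.92994455495143 14.125523013865628 F base -0.30936802544120234 -0.2667791516404675 0.6681572051493229 op 0.26409602288118383
shift [-0.397  0.068  0.022] turn [-0.074 -0.057 -0.044]
```

Emit:
send_rows --pt "-0.1 0 0.02 0 0 0 0" --pt "-0.2 0 0.02 0 0 0 0" --pt "-0.3 0 0.02 0 0 0 0" --pt "-0.4 -0.02 0.02 0 0 0 0" --pt "-0.5 -0.03 0.02 0 0 0 0"

```text
time_s: 5.92
eef_pos: [445.0, -233.7, 13.5]
tcp_rot: [-0.532, 0.847, -0.005, -0.001]
force: [-0.6, -2.0, -0.8]
opening: 0.2
```

```bash
python3 -c "
from h import *
st()"
```

```text
t 5.925 base 0.3859671374068808 -93.6976351022065 13.539664088029278 F base 0.3485353605682088 -2.0307656613660434 -0.8246063620390965 op 0.17983160152856095
```

Emit:
send_rows --pt "-0.08 -0.02 0 0 0 0 0" --pt "-0.16 -0.03 0 0 0 0 0" --pt "-0.24 -0.04 0 0 0 0 0" --pt "-0.32 -0.05 0 0 0 0 0"

```text
time_s: 6.42
eef_pos: [450.2, -226.8, 13.6]
tcp_rot: [-0.532, 0.847, -0.005, -0.0]
force: [-0.4, 0.7, -0.4]
opening: -0.1
```

```bash
python3 -c "
from h import *
st()
c=cam('top'); save(c,'top5.png',(290,190,400,272),7.2)"
```

```text
t 6.425 base 2.0447482329108837 -85.18667565244958 13.579139101627364 F base -0.6324789490265015 0.5103894494822561 -0.3862695196235207 op -0.11137998418251005
```

View pics/top5.png

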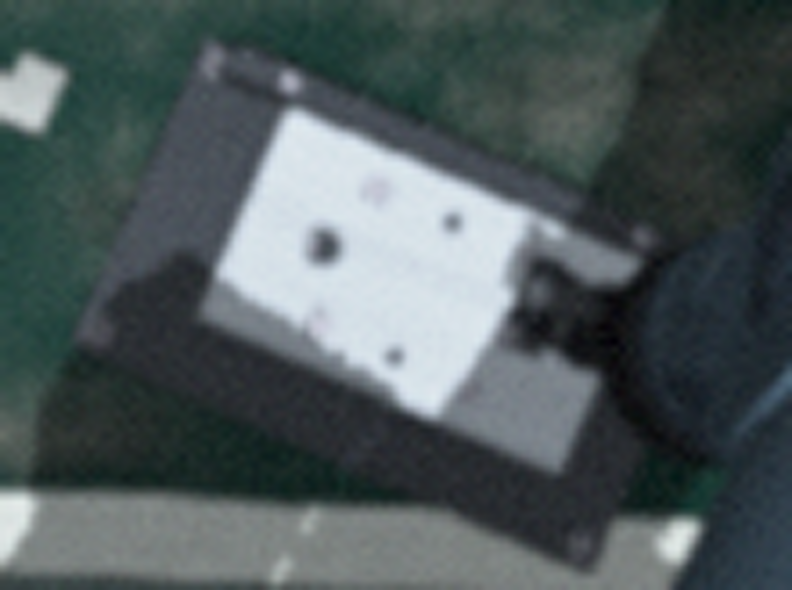

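The hole is now at (323,245) with the pin tip showing in it. I continue slowly.

Emit:
send_rows --pt "-0.04 -0.02 0 0 0 0 0" --pt "-0.08 -0.02 0 0 0 0 0" --pt "-0.12 -0.02 0 0 0 0 0"

```text
time_s: 6.85
eef_pos: [452.1, -224.0, 13.6]
tcp_rot: [-0.532, 0.847, -0.005, -0.0]
force: [-0.1, 1.0, 0.0]
opening: 0.3
```

```bash
python3 -c "
from h import *
st()"
```

```text
t 6.85 base 2.5971897563112383 -81.87502079650646 13.572021049212713 F base -0.49574445276466705 0.8767086267866582 0.03801542216255413 op 0.2994915554318055
```

Emit:
send_rows --pt "-0.04 0 0 0 0 0 0" --pt "-0.08 0 0 0 0 0 0"

```text
time_s: 7.1
eef_pos: [453.0, -222.2, 13.6]
tcp_rot: [-0.532, 0.847, -0.005, -0.0]
force: [0.3, -0.2, -0.7]
opening: -0.2
```

```bash
python3 -c "
from h import *
st()
c=cam('side'); save(c,'side6.png',(255,135,365,217),7.2)"
```

```text
t 7.1 base 2.620307464824004 -79.81896374383099 13.575492598204557 F base 0.3232478848608193 -0.05681483762674264 -0.6718195867013932 op -0.1521111869920396
```

View pics/side6.png

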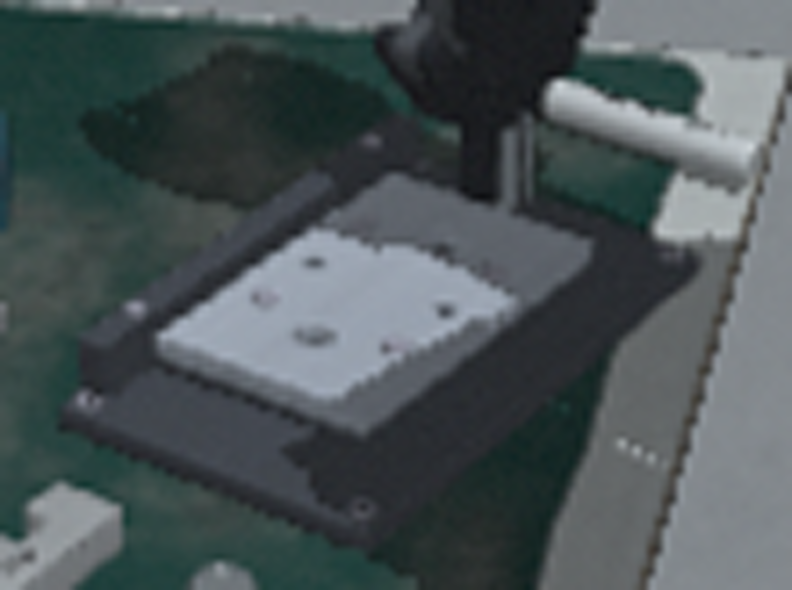

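The plate looks flat with the pin filling the hole at (315,335). I withdraw, then check height and tilt from the range image.

Emit:
send_rows --pt "0.6 0 0 0 0 0 0" --pt "1.0 0 0 0 0 0 0" --pt "1.0 0 -2 0 0 0 0" --pt "4.0 0 -5 0 0 0 0" --pt "6.0 0 -6 0 0 0 0"

```text
time_s: 7.78
eef_pos: [399.6, -331.1, 146.0]
tcp_rot: [-0.532, 0.847, -0.006, -0.0]
force: [1.0, -1.9, 0.0]
opening: -0.1
```

Emit:
send_rows --pt "2 2 -1 0 0 0 0" --pt "4 4 -1 0 0 0 0" --pt "4 4 -1 0 0 0 0" --pt "4 4 -1 0 0 0 0"

```text
time_s: 8.28
eef_pos: [264.3, -378.6, 170.9]
tcp_rot: [-0.531, 0.848, -0.006, -0.0]
force: [-0.4, -0.3, -0.1]
opening: -0.1
```

Run:
```python
from h import *
st()
for n in('top','side'):
    c=cam(n); save(c,n+'7.png',(290,190,400,272) if n=='top' else (255,135,365,217),7.2)
    def z(pts): 
        r=[]
        for x,y,h in pts:
            u,v=px(c,O+(x-2.5)*X+y*Y+h*Z); u,v=int(u),int(v)
            r.append([x,y,np.median([dep(c,u+i,v+j)[2] for i in(-1,0,1) for j in(-1,0,1)])])
        return np.array(r)
    A=z([(x,y,18) for x in(-34,-20,20,32) for y in(-62,-50,-30,0,30,50,62)])
    k=np.linalg.lstsq(np.c_[A[:,:2],np.ones(len(A))],A[:,2],rcond=None)[0]
    B=z([(x,y,10) for x,y in((-56,-60),(-56,0),(-56,60),(-30,90),(20,90))])
    print(n,'slopes',k[:2],'z0',k[2],'res',np.std(A[:,2]-np.c_[A[:,:2],np.ones(len(A))]@k),'slab',B[:,2])
```

```text
t 8.275 base -100.39147252383044 -302.2913675606776 170.91042745413682 F base -0.2156669592417071 -0.43951465915770016 -0.10995283208357641 op -0.11987562559806943
top slopes [0.008 0.026] z0 20.090636208991306 res 0.9719156452720562 slab [ 9.141 10.128 10.766  8.011  8.488]
side slopes [-0.     0.039] z0 21.872685021061123 res 0.5580376467100167 slab [11.405 10.299 11.233 11.209 10.275]
```

View pics/top7.png

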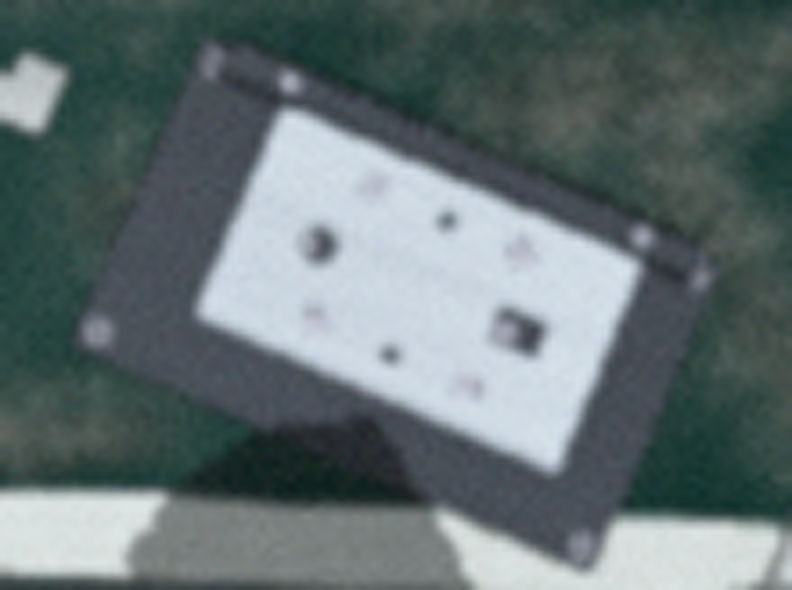

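View pics/side7.png

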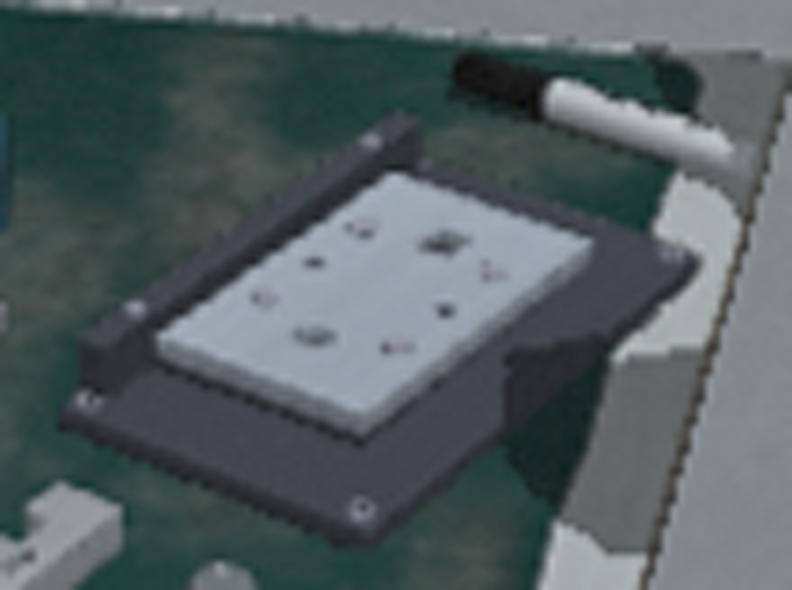

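The range fit shows the slot end down but the round-hole end still about 3–4 mm up on its pin. The corner gaps put the plate about 3 mm too far right. I have now viewed 12 pictures, so from here I judge by range and force only. I push left again, a little further.

```bash
python3 -c "
from h import *
go(0,-100,80)"
```

```text
shift [-8.071 -3.9    3.616] turn [-0.099 -0.058 -0.038]
```

Emit:
send_rows --pt "-2 -2 0 0 0 0 0" --pt "-4 -3.9 1 -0.1 0 0 0" --pt "-6 -3.9 2 -0.1 0 0 0" --pt "-8.07 -3.9 3.6 -0.1 0 0 0" --pt "-8.07 -3.9 3.6 -0.1 0 0 0"

```text
time_s: 9.0
eef_pos: [441.5, -234.3, 77.4]
tcp_rot: [-0.535, 0.845, 0.001, -0.003]
force: [-0.0, -0.2, -0.1]
opening: 0.2
```

```bash
python3 -c "
from h import *
st();go(0,-100,13)"
```

```text
t 9.0 base -2.505231875863906 -95.72020557914759 77.44912091114684 F base 0.0412893361781653 -0.17593262796440567 -0.10146717193161187 op 0.15456038884215942
shift [ 0.16  -0.116  2.578] turn [ 0.059 -0.041  0.024]
```

Emit:
send_rows --pt "0.16 -0.1 1 0 0 0 0" --pt "0.16 -0.1 2 0 0 0 0" --pt "0.16 -0.1 2.56 0 0 0 0" --pt "0.16 -0.1 2.56 0 0 0 0"

```text
time_s: 9.5
eef_pos: [441.2, -238.9, 12.9]
tcp_rot: [-0.535, 0.845, 0.002, -0.004]
force: [0.4, 0.3, -0.1]
opening: -0.1
```

```bash
python3 -c "
from h import *
st();go(0,-82,13)"
```

```text
t 9.5 base -0.8551122058623343 -99.9895336205965 12.936963105788182 F base 0.2602740509203366 0.4040404753116069 -0.12665504234782576 op -0.09983301891860989
shift [-0.719 -0.036 -0.006] turn [ 0.073 -0.039  0.024]
```

Emit:
send_rows --pt "-0.3 0 0 0 0 0 0" --pt "-0.55 -0.03 0 0 0 0 0" --pt "-0.72 -0.03 0 0 0 0 0" --pt "-0.8 -0.04 0 0 0 0 0"

```text
time_s: 10.0
eef_pos: [451.0, -221.0, 13.1]
tcp_rot: [-0.535, 0.845, 0.002, -0.004]
force: [-0.3, -0.3, -0.1]
opening: -0.4
```

```bash
cat > z.py <<'E'
from h import *
st()
c=cam('side')
def z(pts):
    r=[]
    for x,y,h in pts:
        u,v=px(c,O+(x-2.5)*X+y*Y+h*Z); u,v=int(u),int(v)
        r.append([x,y,np.median([dep(c,u+i,v+j)[2] for i in(-1,0,1) for j in(-1,0,1)])])
    return np.array(r)
A=z([(x,y,18) for x in(-32,-20,20,32) for y in(-50,-30,0,30,50,62)])
for y in(-50,-30,0,30,50,62): print(y,A[A[:,1]==y,2],end=' ')
k=np.linalg.lstsq(np.c_[A[:,:2],np.ones(len(A))],A[:,2],rcond=None)[0]
print('\nslopes',k,'slab',z([(-56,60,10),(-30,90,10),(20,90,10),(0,90,10)])[:,2])
E
python3 z.py
```

```text
t 10.0 base 0.3029068668569568 -79.6037390718248 13.144680973686745 F base -0.14773520301560672 -0.4254367388226224 -0.13303667540834935 op -0.35066333454643234
-50 [20.089 19.823 19.778 19.771] -30 [21.423 20.655 21.499 21.326] 0 [22.209 22.281 21.292 21.685] 30 [23.393 23.364 23.655 22.337] 50 [23.76  25.245 24.237 23.754] 62 [23.126 23.434 23.584 24.71 ] 
slopes [-0.002  0.036 21.977] slab [10.832 11.262 11.046 10.972]
```

Contact is expected soon, so I continue in 1 mm steps.

Emit:
send_rows --pt "-0.04 0 0 0 0 0 0" --pt "-0.08 0 0 0 0 0 0" --pt "-0.12 0 0 0 0 0 0"

```text
time_s: 10.42
eef_pos: [452.3, -218.2, 13.0]
tcp_rot: [-0.535, 0.845, 0.002, -0.004]
force: [0.4, -0.7, -0.2]
opening: -0.1
```

```bash
python3 z.py
```

```text
t 10.425 base 0.25137836404401714 -76.50635278959426 13.031569402290105 F base 0.6447309579097001 -0.491239654291716 -0.20435359777109163 op -0.05163848567628126
-50 [19.668 19.061 18.765 19.817] -30 [18.727 18.919 19.112 19.634] 0 [18.564 18.415 19.786 18.286] 30 [20.348 19.21  20.085 20.483] 50 [19.425 18.753 19.422 18.802] 62 [18.236 19.25  18.765 19.097] 
slopes [ 0.005 -0.001 19.199] slab [ 9.945 10.511 11.415 11.65 ]
```

The plate dropped flat: its top is 8.3 mm above the slab and the slope is about 0. I withdraw the way I came.

Emit:
send_rows --pt "0.5 0 0 0 0 0 0" --pt "1.0 0 0 0 0 0 0" --pt "1.0 0 -2 0 0 0 0" --pt "4.0 0 -5 0 0 0 0" --pt "6.0 0 -6 0 0 0 0"

```text
time_s: 11.1
eef_pos: [401.3, -328.6, 145.2]
tcp_rot: [-0.535, 0.845, 0.001, -0.003]
force: [0.9, -0.8, -0.7]
opening: -0.1
```

Emit:
send_rows --pt "2 2 -1 0 0 0 0" --pt "4 4 -1 0 0 0 0" --pt "4 4 -1 0 0 0 0" --pt "4 4 -1 0 0 0 0"

```text
time_s: 11.6
eef_pos: [266.6, -377.4, 171.5]
tcp_rot: [-0.534, 0.846, 0.001, -0.003]
force: [0.4, 0.0, -0.4]
opening: 0.2
```

```bash
python3 z.py
python3 - <<'E'
from h import *
# bystanders: compare first and current top image around each
c=cam('top'); a=c['image']; b=cv2.resize(cv2.imread('pics/top0.png'),(560,420),interpolation=cv2.INTER_AREA)[:,:,::-1]
for n,(x0,y0,x1,y1) in dict(gauge=(270,188,302,210),knob=(276,215,292,231)).items():
    t=np.ascontiguousarray(b[y0:y1,x0:x1]); r=cv2.matchTemplate(np.ascontiguousarray(a[y0-8:y1+8,x0-8:x1+8]),t,cv2.TM_CCOEFF_NORMED)
    print(n,cv2.minMaxLoc(r)[1::2],'want (8,8)')
# pen: white pixels
robot.job_done()
E
```

```text
t 11.6 base -98.7912500797288 -300.1852852334916 171.48475412549914 F base 0.40546173129192736 0.19435256145640178 -0.41364191761445973 op 0.1532202213963272
-50 [19.845 18.756 19.483 18.38 ] -30 [20.009 19.283 19.333 20.066] 0 [20.05  19.591 18.961 18.717] 30 [19.388 20.342 19.16  19.797] 50 [19.506 19.652 19.116 19.747] 62 [18.332 18.533 19.773 18.983] 
slopes [-0.003 -0.001 19.376] slab [11.06  10.869 11.758 11.377]
gauge (0.9982327818870544, (8, 8)) want (8,8)
knob (0.9935247898101807, (8, 8)) want (8,8)
the job is handed in; nothing more can be done
```

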